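Switch on the buffet warming tray

ROBOT

A 6-joint arm with a two-finger parallel gripper is mounted at the origin on the work surface. World frame = base frame: x ahead of the robot, y to its left, z up, the work surface at z = 0. Lengths are in m, angles in rad, forces in N, time in s.
With the tool pointing down it reaches from about 0.375 to 0.925 m from the base axis. Payload 5.7 kg.
Tool frame: the origin (TCP) lies on the centre line of the jaws, within the pads' length; the fingertips stand 11 mm ahead of it and the grasp point (between the pads) lies 8 mm behind it; z points along the fingers, x is the direction in which the jaws open and shut, and the axes are right-handed (so a half turn about z gives the same grasp; the last joint's range is limited). The gripper opens to 85 mm and grips with 20 to 120 N. Pads are 22 mm wide; open, the fingers measure 114 mm over their backs; the gripper's body (76 mm by 85 mm) begins 54 mm behind the grasp point. The pads swing forward as they close: fully open they stand 13 mm farther back than shut.
Start: joints at [-0.115, 0.359, 1.51, -0, 1.272, -0.115], TCP at [0.6, -0, 0.205] pointing down, gripper open.
Joint ranges: [-2.97, 2.97], [-1.01, 2.36], [0.21, 2.38], [-0.96, 4.11], [0.2, 2.71], [-2.98, 2.98]. Speed limits (rad/s): [2.39, 2.39, 3.14, 3.14, 3.14, 3.14].

INTERFACE

Orientations are given as a rotation vector (axis times angle).
In Python, from bench import get_state, read_camera, job, spotter gives the robot as it stands. The module is installed in compiled form; this text tells all that it offers.
- The arm moves only by the tool jog_arm, never from a script. Its argument "motion" is one flat list of numbers, 7 for each row, row after row: the opening, from 0 (shut) to 1 (fully open), then the shift along the tool's x, y, z in mm, then the turn, a rotation vector about the tool's x, y, z in rad. A call has 1 to 20 rows; each row shifts and turns the pose as measured when the row begins, along the tool's axes as they then stand; what a row does not reach is not made up. A row lasts 1/8 s, in which the tool goes at most 62.5 mm and 10.7 degrees, less where a joint would pass 70% of its speed; a pose out of reach is approached as far as the arm can. A call is refused whole if a number of a shift passes 62.5 or a number of a turn 0.188, either way. A call with a gripper value outside its range is refused whole. The fingers move at their own pace and stop on an object; "grip_force" is the grip in N (left out, the last holds). Time passes only in rows, so rows that do not move let the fingers close. It gives the time, the measured TCP pose, the force and the opening at its end, in the units of the state.
- get_state(): the state, without advancing time (a new reading comes with each control period).
- read_camera(name): name is "scene" or "side" or "wrist"; returns a dict with "frame" (384x512x3 uint8, red, green, blue), "fx", "fy", "cx", "cy" (pixels), "world_to_cam" (4x4, takes a point from world to camera coordinates). Camera axes: x right, y down, z forward; pixel columns grow to the right and rows downward; lengths in m; the calibration is good to about 2 mm. A picture is of the moment at which its call begins. There is no depth.
- job.job_done(): hands the job in, once; it reports no verdict.
Trained networks look in the newest picture that a camera, given by its name, has taken for a name from the list of things; names that differ only in an ending like _2 or _b are one class to them, and where a whole thing is asked for, a point or a joint stands for the part that bears it (a point fixed in the world has none). Each returns a list of dicts, best first, with "score" (0 to 1); they miss things now and then, are a little off and sometimes report something else, mostly with a low value. They report only what shows in the picture. A call takes as long as a camera call. They do not tell look-alikes from the thing itself.
- spotter.boxes_of(camera, target): "at" ([column, row] in pixels, amid what is visible of it).
- spotter.trace(camera, target): "region" (384x512 bool, what is visible of it) and "at" ([column, row] in pixels, amid what is visible of it).
- spotter.pinpoint(camera, target): "at" ([column, row] in pixels: a listed point, or the origin of a listed thing).
The state is a dict: "time_s": time; "joints": joint angles; "joint_vel": joint speeds; "effort": joint torques, N m; "ee_pos": TCP position; "tool_rot": TCP orientation; "contact_force": force on the tool from outside, world axes, zero at the start; "torque": the same for the moment, N m; "width": finger opening in m.
Only numpy, scipy, OpenCV 4.12 (cv2) and the standard library are available. Lean on these libraries where they do the work, as an engineer would, in place of code of your own. Each camera call takes 0.05 s, during which the arm holds its last target.

TASK

Switch on the warming tray under the casserole: with the fingertips, lightly press in the large round key (main switch), then the long bar key (heating), then the small square key (timer), each all the way down, where it stays by itself. Keep to that order, leave the cross-shaped key alone, do not press hard, and do not move or lift the casserole, mug, pepper mill or cup.

Things in the scene. Friction and masses are not known exactly. Their poses are not given: they have to be found in the camera images.
- warmer: Fixed food-warming tray on the table, aluminium with a black hot plate: 300 mm along its x, 420 mm along its y, 50 mm high. Origin: centre of its underside, on the table; z up. Its control strip is the 80 mm wide grey band on top along its -x edge (the long edge nearer the robot), where four white switch keys stand in a row along y, 90 mm apart, 105 mm from the tray's centre. Which key has which place in the row differs from run to run.
- round_switch: The large round key, a disc 44 mm across, white plastic. Origin: centre of the key in the plane of the control strip (50 mm above the table), z up, x and y along those of the tray; it does not move with the key. The flat key face stands 16 mm above this origin when the key is out and 8 mm when it is fully in and let go; the cap is cushioned by a spring and gives up to 6 mm more under the finger (about 5 N at 2 mm, 11 N at 6 mm, then hard).
- round_key (a joint): How far the round key is pressed down, m: 0 = out, as at the start; 0.008 = fully in, at its stop (the give of the cushioned cap is not counted). It moves against a friction of about 2.5 N, without a spring, and stays where it is left.
- bar_switch: The long bar key, 60 mm along y by 18 mm along x, white plastic. Origin: centre of the key in the plane of the control strip (50 mm above the table), z up, x and y along those of the tray; it does not move with the key. The flat key face stands 16 mm above this origin when the key is out and 8 mm when it is fully in and let go; the cap is cushioned by a spring and gives up to 6 mm more under the finger (about 5 N at 2 mm, 11 N at 6 mm, then hard).
- bar_key (a joint): How far the bar key is pressed down, m: 0 = out, as at the start; 0.008 = fully in, at its stop (the give of the cushioned cap is not counted). It moves against a friction of about 2.5 N, without a spring, and stays where it is left.
- square_switch: The small square key, 24 x 24 mm, white plastic. Origin: centre of the key in the plane of the control strip (50 mm above the table), z up, x and y along those of the tray; it does not move with the key. The flat key face stands 16 mm above this origin when the key is out and 8 mm when it is fully in and let go; the cap is cushioned by a spring and gives up to 6 mm more under the finger (about 5 N at 2 mm, 11 N at 6 mm, then hard).
- square_key (a joint): How far the square key is pressed down, m: 0 = out, as at the start; 0.008 = fully in, at its stop (the give of the cushioned cap is not counted). It moves against a friction of about 2.5 N, without a spring, and stays where it is left.
- cross_switch: The cross-shaped (plus-shaped) key, two crossing bars each 44 x 14 mm, white plastic. Origin: centre of the key in the plane of the control strip (50 mm above the table), z up, x and y along those of the tray; it does not move with the key. The flat key face stands 16 mm above this origin when the key is out and 8 mm when it is fully in and let go; the cap is cushioned by a spring and gives up to 6 mm more under the finger (about 5 N at 2 mm, 11 N at 6 mm, then hard).
- cross_key (a joint): How far the cross key is pressed down, m: 0 = out, as at the start; 0.008 = fully in, at its stop (the give of the cushioned cap is not counted). It moves against a friction of about 2.5 N, without a spring, and stays where it is left.
- casserole: Loose lidded casserole dish, white with a blue lid, 170 mm across (206 mm over its two ears), 78 mm high with the lid knob, about 1 kg, standing on the black hot plate. Origin: centre of its underside.
- mug: Loose blue mug with a handle on its +y side, 76 mm across, 85 mm high, beside the tray. Origin: centre of its underside.
- mill: Loose dark wooden pepper mill, 56 mm across, 140 mm high, beside the tray. Origin: centre of its underside.
- beaker: Loose white handleless cup, 72 mm across, 70 mm high, beside the tray. Origin: centre of its underside.
Things that resemble listed ones, but are neither listed nor needed, are in the scene too. Leave any pink look-alike of the casserole alone.

How it is judged:
On the way, in this order (a step that is already met when the one before it is completed fails the run):
1. the round key is pressed in, the others still out (value of joint round_key above 0.005 m and value of joint each of bar_key, square_key, cross_key below 0.003 m), for 0.1 s.
2. then the bar key is pressed in, square and cross still out (value of joint each of round_key, bar_key above 0.005 m and value of joint each of square_key, cross_key below 0.003 m), for 0.1 s.
3. then the square key is pressed in, the cross still out (value of joint each of round_key, bar_key, square_key above 0.005 m and value of joint cross_key below 0.003 m), for 0.1 s.
At the end, for the whole second after the job is handed in: The round, bar and square keys are each more than 5 mm in (of 8 mm), the cross key less than 3 mm; the casserole, mug, pepper mill and cup stand upright (within 0.15 rad) within 20 mm of where they were (all of step 3 and distance of each of casserole, mug, mill, beaker from where it was at the start of the episode below 0.02 m and angle between each of casserole, mug, mill, beaker's own z axis and vertical below 0.15 rad); the robot touches nothing.
It fails at once if the bar key is pressed before the round one is in (value of joint bar_key above 0.003 m and value of joint round_key below 0.005 m).
It fails at once if the square key is pressed before the bar key is in (value of joint square_key above 0.003 m and value of joint bar_key below 0.005 m).
It fails at once if the cross key is pressed (more than 3 mm) (value of joint cross_key above 0.003 m).
It fails at once if a key or the tray is pressed hard (over 25 N) (contact force between any of the fingers, the arm and warmer above 25 N or contact force between any of the fingers, the arm and round_switch above 25 N or contact force between any of the fingers, the arm and bar_switch above 25 N or contact force between any of the fingers, the arm and square_switch above 25 N or contact force between any of the fingers, the arm and cross_switch above 25 N).
It fails at once if the casserole, mug, pepper mill or cup is shifted or lifted by more than 20 mm or tipped (distance of any of casserole, mug, mill, beaker from where it was at the start of the episode above 0.02 m or angle between any of casserole, mug, mill, beaker's own z axis and vertical above 0.15 rad).
It also fails if it takes over 48 s, if anything falls off the work surface, if the arm or the gripper's body presses on something with over 40 N, if the wrist force passes 120 N, or if a joint passes its speed limit or range.

## Working session

There is one attempt and no reset: what is moved stays moved. The work goes in short steps, Python scripts to look and compute and a tool call to move; the robot and the scene stay as the last step left them, time stands still between calls to the robot, and variables do not carry over. Pictures are saved under pics/ and viewed, and the job is handed in when it is done.

Besides the shell and the picture viewer there is one more tool, called after "Emit:" as name(argument=value, ...) on one line, values as JSON. jog_arm: Moves the arm, as the interface text tells. Its arguments: {"type":"object","properties":{"motion":{"type":"array","items":{"type":"number"}},"grip_force":{"type":"number"}},"required":["motion"]}

```bash
mkdir -p pics; python3 - <<'E'
from bench import get_state, read_camera, spotter
import cv2, numpy as np, pickle
s=get_state(); print(s['time_s'],s['ee_pos'],s['tool_rot'],s['width'],s['contact_force'])
D={}
for c in ['scene','side','wrist']:
    r=read_camera(c); D[c]=r
    cv2.imwrite(f'pics/{c}0.png',r['frame'][:,:,::-1])
    for t in ['round_switch','bar_switch','square_switch','cross_switch','warmer']:
        print(c,t,[(np.round(d['at'],1).tolist(),round(d['score'],2)) for d in spotter.pinpoint(c,t)][:3])
pickle.dump(D,open('d0.pkl','wb'))
print(get_state()['time_s'])
E
```

```text
0.0 [5.99256177e-01 7.53610607e-05 2.03850489e-01] [-3.14137624e+00  1.59785716e-05  2.91973472e-03] 0.08533124330286347 [-0.39355031  0.65843635  0.71941636]
scene round_switch [([226.3, 167.4], 0.84)]
scene bar_switch [([269.4, 225.7], 0.66)]
scene square_switch [([296.8, 263.0], 0.62)]
scene cross_switch [([247.0, 194.0], 0.84)]
scene warmer []
side round_switch [([255.8, 240.4], 0.76)]
side bar_switch [([254.4, 181.7], 0.63), ([279.2, 129.7], 0.43)]
side square_switch [([249.6, 152.2], 0.57)]
side cross_switch [([254.3, 208.8], 0.78)]
side warmer [([298.5, 207.5], 0.91)]
wrist round_switch [([231.6, 231.2], 0.66), ([245.3, 83.1], 0.64), ([386.1, 109.8], 0.57)]
wrist bar_switch [([246.7, 85.3], 0.94), ([283.6, 299.3], 0.6)]
wrist square_switch []
wrist cross_switch [([237.6, 163.6], 0.62)]
wrist warmer [([317.8, 126.2], 0.72)]
0.9
```

View pics/scene0.png

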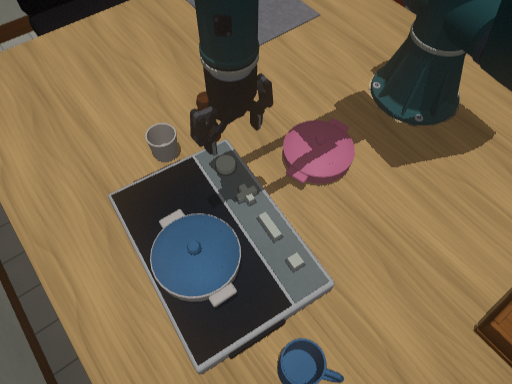

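View pics/side0.png

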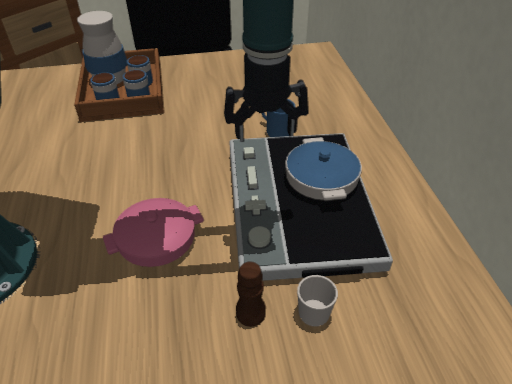

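View pics/wrist0.png

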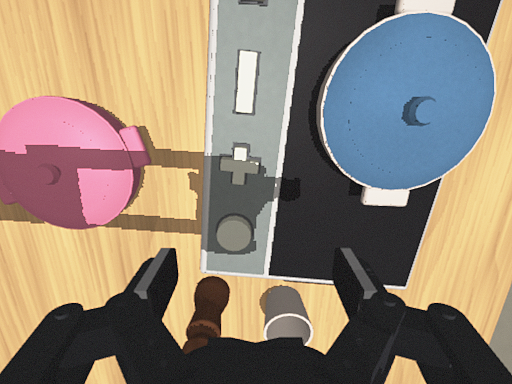

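```bash
cat > h.py <<'E'
import numpy as np
from scipy.optimize import least_squares
def proj(r,P):
    P=np.asarray(P,float); p=r['world_to_cam']@np.append(P,1); return np.array([r['fx']*p[0]/p[2]+r['cx'],r['fy']*p[1]/p[2]+r['cy']])
def onplane(r,uv,z):
    T=np.array(r['world_to_cam']);R=T[:3,:3];c=-R.T@T[:3,3]
    d=R.T@np.array([(uv[0]-r['cx'])/r['fx'],(uv[1]-r['cy'])/r['fy'],1]); return c+d*(z-c[2])/d[2]
E
python3 - <<'E'
from h import *; import pickle
D=pickle.load(open('d0.pkl','rb'))
o={'scene':dict(round=[226.3,167.4],bar=[269.4,225.7],square=[296.8,263],cross=[247,194]),
'side':dict(round=[255.8,240.4],bar=[254.4,181.7],square=[249.6,152.2],cross=[254.3,208.8]),
'wrist':dict(round=[231.6,231.2],cross=[237.6,163.6],bar=[246.7,85.3])}
for c in o:
    T=np.array(D[c]['world_to_cam']); print(c,'cam at',-T[:3,:3].T@T[:3,3])
    for k,v in o[c].items(): print(c,k,onplane(D[c],v,.05).round(4))
E
```

```text
scene cam at [0.84482637 0.36542708 0.78216332]
scene round [ 0.5731 -0.0767  0.05  ]
scene bar [0.5878 0.0965 0.05  ]
scene square [0.5963 0.1924 0.05  ]
scene cross [0.5784 0.0075 0.05  ]
side cam at [ 0.45637546 -0.66873657  0.75030579]
side round [ 0.5655 -0.0827  0.05  ]
side bar [0.595  0.0899 0.05  ]
side square [0.6032 0.198  0.05  ]
side cross [0.5788 0.005  0.05  ]
wrist cam at [0.60055252 0.08482263 0.37544138]
wrist round [ 0.5698 -0.0808  0.05  ]
wrist cross [0.5797 0.0103 0.05  ]
wrist bar [0.5917 0.0987 0.05  ]
```

The scene view shows round (226,166), cross (247,194), bar (270,226) and square (295,261) in a row. The side view has the same order at (260,237), (256,206), (252,177) and (249,153). The mill stands near the round key's end of the tray, at (250,300) in side. I'll fit the tray pose from all the views and check clearances.

```bash
python3 - <<'E'
from h import *; import pickle,cv2
from bench import spotter,read_camera
D=pickle.load(open('d0.pkl','rb'))
o={'scene':dict(round=[226.3,167.4],bar=[269.4,225.7],square=[296.8,263],cross=[247,194]),
'side':dict(round=[255.8,240.4],bar=[254.4,181.7],square=[249.6,152.2],cross=[254.3,208.8]),
'wrist':dict(round=[231.6,231.2],cross=[237.6,163.6],bar=[246.7,85.3])}
off=dict(round=-.135,cross=-.045,bar=.045,square=.135)
def key(p,k,x=-.105,z=.05):
    c,s=np.cos(p[2]),np.sin(p[2]); y=off.get(k,k); return np.array([p[0]+c*x-s*y,p[1]+s*x+c*y,z])
def f(p): return np.concatenate([proj(D[c],key(p,k))-v for c in o for k,v in o[c].items()])
r=least_squares(f,[.69,.04,-.1],loss='soft_l1'); p=r.x; print(p.round(4),np.abs(f(p)).max(), f(p).round(1))
for k in off: print(k,key(p,k).round(4))
pickle.dump(p,open('p.pkl','wb'))
for c in D:
    im=D[c]['frame'][:,:,::-1].copy()
    cor=[(-.15,-.21),(.15,-.21),(.15,.21),(-.15,.21)]
    pts=np.array([proj(D[c],key(p,y,x)) for x,y in cor]).round().astype(int)
    cv2.polylines(im,[pts],True,(0,255,0),1)
    for k in off: cv2.circle(im,tuple(int(v) for v in proj(D[c],key(p,k,z=.066)).round()),2,(0,0,255),-1)
    cv2.imwrite(f'pics/{c}1.png',im)
for c in ['scene','side']:
    read_camera(c)
    for t,z in [('casserole',.05),('mill',0),('mug',0),('beaker',0)]:
        print(c,t,[(onplane(D[c],d['at'],z).round(3)[:2].tolist(),round(d['score'],2)) for d in spotter.pinpoint(c,t)])
E
python3 -c "
import cv2,numpy as np
a=cv2.imread('pics/scene1.png')[120:320,150:350];b=cv2.imread('pics/side1.png')[110:310,200:400]
cv2.imwrite('pics/c1.png',cv2.resize(np.hstack([a,b]),None,fx=2,fy=2,interpolation=2))"
```

```text
[ 0.6895  0.0416 -0.118 ] 3.3675279649201 [ 0.5 -1.8 -0.4  1.5 -3.4 -0.3 -0.1  0.9  1.7 -1.2 -2.6 -2.2 -0.1  2.6
  0.2 -1.5 -0.3 -0.4  0.3  0.9 -1.   0.1]
round [ 0.5694 -0.0801  0.05  ]
cross [0.58   0.0092 0.05  ]
bar [0.5906 0.0986 0.05  ]
square [0.6012 0.188  0.05  ]
scene casserole [([0.393, 0.019], 0.86), ([0.748, 0.073], 0.63)]
scene mill [([0.527, -0.215], 0.56)]
scene mug [([0.713, 0.339], 0.57)]
scene beaker [([0.647, -0.231], 0.68)]
side casserole [([0.75, 0.068], 0.97), ([0.372, -0.037], 0.81)]
side mill [([0.535, -0.216], 0.59)]
side mug [([0.72, 0.343], 0.83)]
side beaker [([0.651, -0.235], 0.64), ([0.718, 0.352], 0.44)]
```

View pics/c1.png

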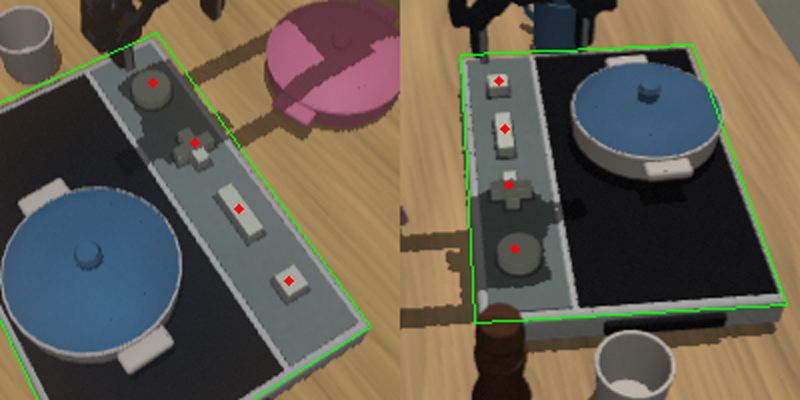

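View pics/wrist1.png

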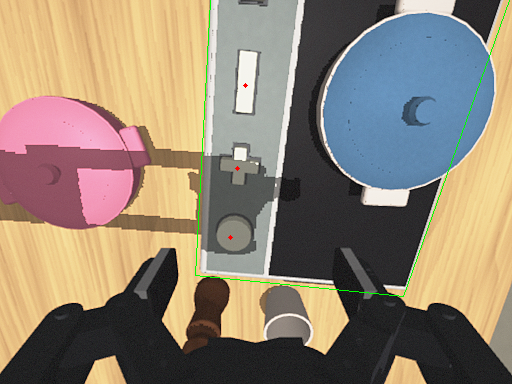

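The overlay matches to within about 3 mm. Adjusting slightly towards the visible faces gives round (0.572,-0.077), bar (0.591,0.0995) and square (0.601,0.188). The casserole edge, at x of about 0.665 or more, is well clear. Next I'll shut the jaws, go above the round key and lower partway.

Emit:
jog_arm(motion=[0,-9,26,0,0,0,0,0,-9,26,0,0,0,0,0,-9,25,0,0,0,0,0,0,0,0,0,0,0,0,0,0,0,0,0,0,0,0,0,0,0,0,0,0,0,0,30,0,0,0,0,0,0,30,0,0,0,0,0,0,20,0,0,0,0,0,0,0,0,0,0,0,0,0,0,0,0,0], grip_force=20)

```text
time_s: 2.78
ee_pos: [0.5763, -0.074, 0.1243]
tool_rot: [-3.141, -0.009, -0.008]
contact_force: [-0.2, -0.4, 0.1]
width: 0.0005
```

```bash
python3 - <<'E'
from bench import get_state, read_camera
import cv2, numpy as np
s=get_state(); print(s['time_s'],s['ee_pos'],s['tool_rot'],s['width'],s['contact_force'])
a=read_camera('side')['frame'][120:320,150:350,::-1]
b=read_camera('wrist')['frame'][:,:,::-1]
c=read_camera('scene')['frame'][80:280,130:330,::-1]
cv2.imwrite('pics/r2.png',np.hstack([cv2.resize(a,(400,400)),cv2.resize(c,(400,400))]));cv2.imwrite('pics/w2.png',b)
E
```

```text
2.775 [ 0.57626733 -0.07403948  0.12428363] [-3.14075723 -0.00914261 -0.00777536] 0.0005075408336649609 [-0.16197409 -0.35995246  0.09100203]
```

View pics/r2.png

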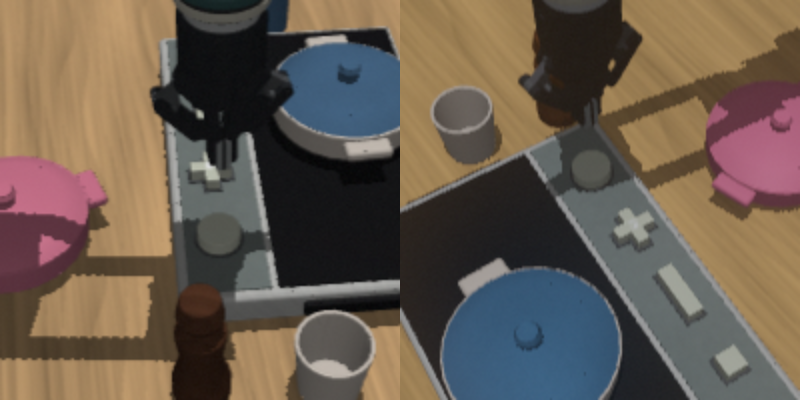

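View pics/w2.png

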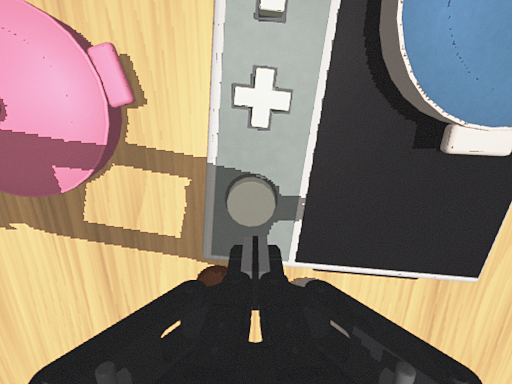

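The fingers are shut. The wrist view shows the round key at (251,202) and the cross at (262,97). I'll refine the key positions from this view and from the unobstructed scene view.

```bash
python3 - <<'E'
from h import *; from bench import *
s=get_state(); w=read_camera('wrist'); sc=read_camera('scene'); sd=read_camera('side')
for n,r,L in [('wrist',w,dict(round=[251,201],cross=[262,97])),('scene',sc,dict(round=[130+591/2,80+167/2],cross=[130+634/2,80+226/2],bar=[130+679/2,80+290/2],square=[130+731/2,80+360/2])),('side',sd,dict(round=[150+219/2,120+233/2]))]:
    for k,v in L.items(): print(n,k,onplane(r,v,.066).round(4))
print('below tip',proj(w,[*s['ee_pos'][:2],.066]), 'tip',proj(w,s['ee_pos']-[0,0,.011]))
print(get_state()['time_s'],s['ee_pos'])
E
```

```text
wrist round [ 0.5738 -0.0762  0.066 ]
wrist cross [0.5826 0.0117 0.066 ]
scene round [0.22   0.1928 0.066 ]
scene cross [0.2445 0.271  0.066 ]
scene bar [0.27   0.3471 0.066 ]
scene square [0.2932 0.4243 0.066 ]
side round [ 0.5721 -0.0875  0.066 ]
below tip [253.79000918 199.10240884] tip [253.95712689 221.72995619]
3.075 [ 0.57631842 -0.07436414  0.12458561]
```

Emit:
jog_arm(motion=[0,-2,2,20,0,0,0,0,0,0,18,0,0,0,0,0,0,3,0,0,0,0,0,0,0,0,0,0])

```text
time_s: 3.58
ee_pos: [0.576, -0.0772, 0.0847]
tool_rot: [3.141, 0.007, 0.015]
contact_force: [-0.2, -0.2, 1.2]
width: 0.0002
```

Emit:
jog_arm(motion=[0,0,0,2,0,0,0,0,0,0,2,0,0,0,0,0,0,2,0,0,0])

```text
time_s: 3.95
ee_pos: [0.5774, -0.0776, 0.0802]
tool_rot: [3.14, 0.007, 0.02]
contact_force: [-0.0, 0.2, 0.0]
width: 0.0001
```

Emit:
jog_arm(motion=[0,-3,0,2,0,0,0,0,0,0,2,0,0,0,0,0,0,2,0,0,0])

```text
time_s: 4.32
ee_pos: [0.5743, -0.0776, 0.0739]
tool_rot: [3.14, 0.008, 0.02]
contact_force: [0.4, -0.2, 0.2]
width: 0.0003
```

Emit:
jog_arm(motion=[0,0,0,2,0,0,0,0,0,0,2,0,0,0])

```text
time_s: 4.58
ee_pos: [0.5743, -0.0776, 0.0696]
tool_rot: [3.14, 0.008, 0.02]
contact_force: [-0.4, 0.1, 1.4]
width: 0.0002
```

Emit:
jog_arm(motion=[0,0,0,2,0,0,0,0,0,0,2,0,0,0])

```text
time_s: 4.82
ee_pos: [0.5744, -0.0776, 0.0652]
tool_rot: [3.14, 0.008, 0.02]
contact_force: [-0.0, 0.5, 0.1]
width: -0.0004
```

No contact force yet at a height where I expected it. I'll look before going lower.

```bash
python3 - <<'E'
from bench import get_state, read_camera
from h import *
import cv2
s=get_state(); print(s['time_s'],s['ee_pos'],s['contact_force'])
A=read_camera('side'); C=read_camera('scene'); W=read_camera('wrist')
print('side tip',proj(A,s['ee_pos']-[0,0,.011]),'scene',proj(C,s['ee_pos']-[0,0,.011]))
a=A['frame'][170:270,210:310,::-1]
c=C['frame'][110:210,180:280,::-1]
cv2.imwrite('pics/r3.png',np.hstack([cv2.resize(a,(400,400)),cv2.resize(c,(400,400))]));cv2.imwrite('pics/w3.png',W['frame'][:,:,::-1])
E
```

```text
4.825 [ 0.57440948 -0.07755009  0.06522356] [-0.04766041  0.53058146  0.08136096]
side tip [259.68007115 236.48090423] scene [225.52121322 166.36845622]
```

View pics/r3.png

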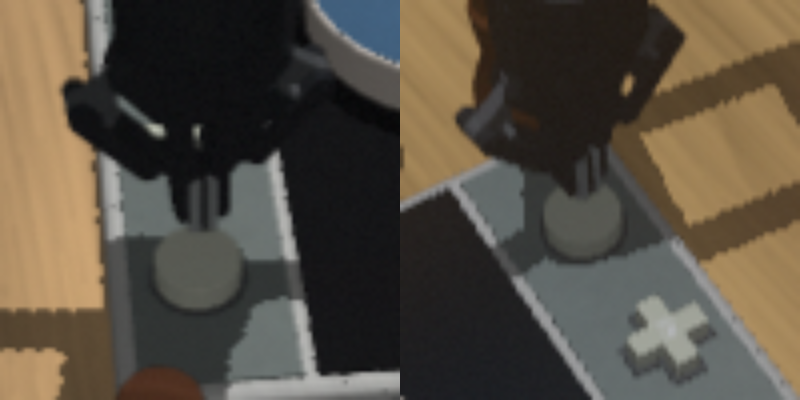

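View pics/w3.png

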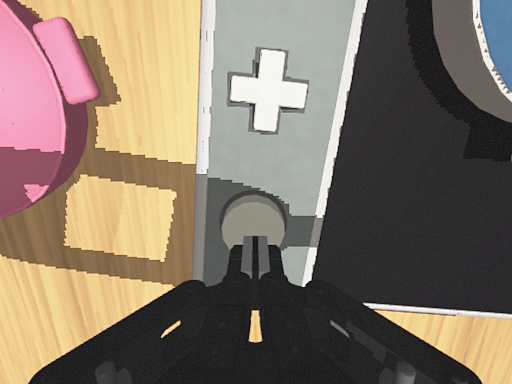

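```bash
python3 - <<'E'
from h import *; from bench import *
s=get_state();A=read_camera('side'); C=read_camera('scene'); W=read_camera('wrist')
ua=[210+204/4,170+230/4]; uc=[180+190/4,110+192/4]; uw=[255,237]
f=lambda P:np.concatenate([proj(A,P)-ua,proj(C,P)-uc])
r=least_squares(f,s['ee_pos']);print(r.x.round(4),f(r.x).round(1),s['ee_pos'])
for dz in [.02,.01,0,-.011]:
    P=s['ee_pos']+[0,0,dz]; print(dz,proj(A,P).round(1),proj(C,P).round(1),proj(W,P).round(1))
for n,r,L in [('wrist',W,dict(round=[253.5,228],cross=[268,89])),('scene',C,dict(round=[180+182/4,110+215/4],cross=[180+268/4,110+335/4])),('side',A,dict(round=[210+198/4,170+265/4]))]:
  for k,v in L.items(): print(n,k,onplane(r,v,.066).round(4),onplane(r,v,.058).round(4))
E
```

```text
[ 0.5731 -0.0773  0.0823] [-1.9 -0.4 -2.1  0.7] [ 0.57428784 -0.07753963  0.06520364]
0.02 [259.7 226.1] [224.8 158.1] [254.1 242.7]
0.01 [259.7 229.5] [225.1 160.8] [254.  235.1]
0 [259.6 232.9] [225.3 163.5] [253.8 228.3]
-0.011 [259.6 236.5] [225.6 166.3] [253.7 221.5]
wrist round [ 0.5741 -0.0769  0.066 ] [ 0.5741 -0.0809  0.058 ]
wrist cross [0.5823 0.0125 0.066 ] [0.5828 0.0128 0.058 ]
scene round [ 0.5747 -0.0762  0.066 ] [ 0.5717 -0.0811  0.058 ]
scene cross [0.5838 0.0148 0.066 ] [0.5809 0.0109 0.058 ]
side round [ 0.5722 -0.0869  0.066 ] [ 0.5735 -0.0801  0.058 ]
```

In both side and scene the fingertips still look above the key: they end at about (261,228) in side and (227,158) in scene, and the key face hasn't moved. That fits the zero force reading. I'll keep lowering in small steps and watch the force.

Emit:
jog_arm(motion=[0,0,0,2,0,0,0])

```text
time_s: 5.25
ee_pos: [0.5747, -0.0776, 0.0636]
tool_rot: [3.14, 0.008, 0.021]
contact_force: [0.2, -0.0, -0.3]
width: 0.0
```

Emit:
jog_arm(motion=[0,0,0,2,0,0,0])

```text
time_s: 5.38
ee_pos: [0.5748, -0.0776, 0.0615]
tool_rot: [3.14, 0.008, 0.021]
contact_force: [-0.4, -0.8, -0.4]
width: 0.0005
```

Emit:
jog_arm(motion=[0,0,0,2,0,0,0])

```text
time_s: 5.5
ee_pos: [0.5748, -0.0777, 0.0594]
tool_rot: [3.14, 0.008, 0.021]
contact_force: [0.2, -0.6, -0.2]
width: 0.0001
```

Emit:
jog_arm(motion=[0,0,0,2,0,0,0])

```text
time_s: 5.62
ee_pos: [0.5748, -0.0777, 0.0572]
tool_rot: [3.14, 0.008, 0.021]
contact_force: [0.4, 0.2, -0.3]
width: -0.0002
```

```bash
cat > look.py <<'E'
import sys,cv2
from bench import get_state, read_camera
from h import *
n=sys.argv[1]; s=get_state(); print(s['time_s'],s['ee_pos'],s['contact_force'])
A=read_camera('side'); C=read_camera('scene')
def crop(I,P):
    u=proj(I,P); x=int(np.clip(u[0]-50,0,412));y=int(np.clip(u[1]-50,0,284)); print(x,y)
    return cv2.resize(I['frame'][y:y+100,x:x+100,::-1],(400,400),interpolation=cv2.INTER_CUBIC)
cv2.imwrite(f'pics/{n}.png',np.hstack([crop(A,s['ee_pos']),crop(C,s['ee_pos'])]))
E
python3 look.py r4
```

```text
5.625 [ 0.57475802 -0.07766589  0.05716394] [ 0.40872437  0.169429   -0.28209748]
209 185
175 115
```

View pics/r4.png

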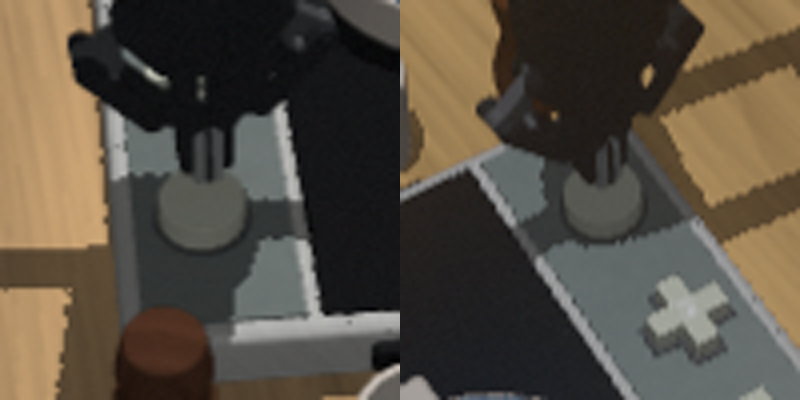

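The tips have come closer to the face and still aren't touching it. Continuing.

Emit:
jog_arm(motion=[0,-1,0,2,0,0,0])

```text
time_s: 5.85
ee_pos: [0.5738, -0.0777, 0.0551]
tool_rot: [3.14, 0.008, 0.021]
contact_force: [0.5, -0.2, 0.0]
width: 0.0003
```

Emit:
jog_arm(motion=[0,0,0,2,0,0,0])

```text
time_s: 5.98
ee_pos: [0.5737, -0.0777, 0.0529]
tool_rot: [3.14, 0.008, 0.02]
contact_force: [-0.0, -0.5, 0.1]
width: -0.0002
```

Emit:
jog_arm(motion=[0,0,0,2,0,0,0])

```text
time_s: 6.1
ee_pos: [0.5737, -0.0776, 0.0508]
tool_rot: [3.14, 0.008, 0.02]
contact_force: [-0.7, -0.2, -0.0]
width: -0.0
```

Emit:
jog_arm(motion=[0,0,0,2,0,0,0])

```text
time_s: 6.22
ee_pos: [0.5737, -0.0777, 0.0486]
tool_rot: [3.14, 0.008, 0.02]
contact_force: [-0.4, -0.5, -0.5]
width: 0.0002
```

```bash
python3 look.py r5; python3 - <<'E'
from bench import *
import numpy as np
s=get_state();print({k:np.round(s[k],3) for k in ['joints','effort','torque','width']})
E
```

```text
6.225 [ 0.57369885 -0.07767677  0.04862143] [-0.40990922 -0.54473077 -0.50445816]
209 188
175 117
{'joints': array([-0.255,  0.504,  1.725,  0.003,  0.901, -0.262]), 'effort': array([-9.0000e-03, -5.4303e+01, -2.0228e+01,  1.0000e-02, -1.3600e-01,
       -0.0000e+00]), 'torque': array([-0.029,  0.009,  0.065]), 'width': np.float64(0.0)}
```

View pics/r5.png

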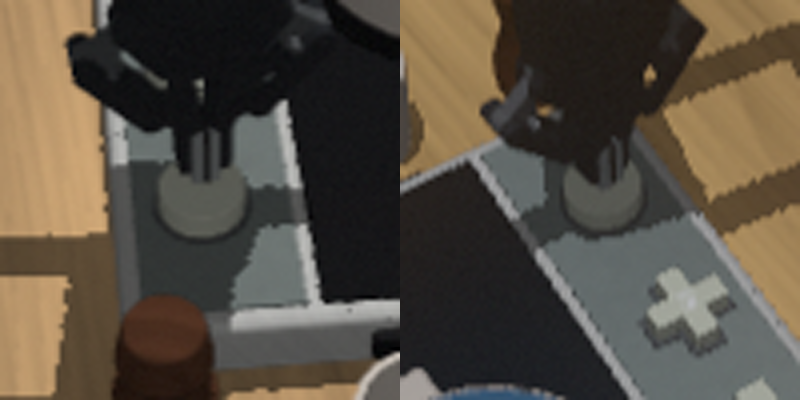

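The tips are just above the face now, at about (260,233) in side. The reported TCP height seems to be offset from the true tip height, so I'll rely on contact force.

Emit:
jog_arm(motion=[0,0,0,2,0,0,0])

```text
time_s: 6.45
ee_pos: [0.5737, -0.0777, 0.0465]
tool_rot: [3.14, 0.008, 0.02]
contact_force: [0.3, -0.4, 0.1]
width: 0.0001
```

Emit:
jog_arm(motion=[0,0,0,2,0,0,0])

```text
time_s: 6.58
ee_pos: [0.5738, -0.0777, 0.0444]
tool_rot: [3.14, 0.008, 0.02]
contact_force: [-0.1, -0.2, 0.3]
width: -0.0001
```

Emit:
jog_arm(motion=[0,0,0,2,0,0,0])

```text
time_s: 6.7
ee_pos: [0.5738, -0.0777, 0.0423]
tool_rot: [3.14, 0.008, 0.02]
contact_force: [-0.5, -0.6, -1.0]
width: -0.0002
```

Emit:
jog_arm(motion=[0,0,0,2,0,0,0])

```text
time_s: 6.82
ee_pos: [0.5739, -0.0777, 0.0401]
tool_rot: [3.14, 0.008, 0.02]
contact_force: [-0.3, -0.8, 0.6]
width: 0.0001
```

```bash
python3 look.py r6; python3 - <<'E'
from bench import *
import cv2
W=read_camera('wrist'); cv2.imwrite('pics/w6.png',W['frame'][:,:,::-1])
E
```

```text
6.825 [ 0.57388784 -0.0776859   0.04014506] [-0.25089425 -0.82723331  0.55163259]
209 191
175 119
```

View pics/r6.png

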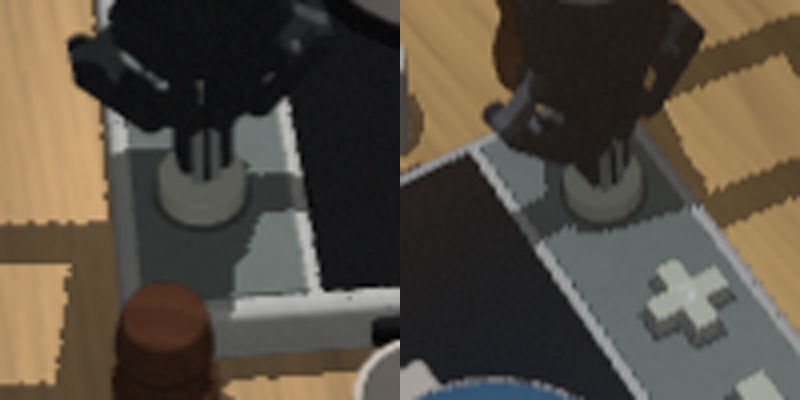

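View pics/w6.png

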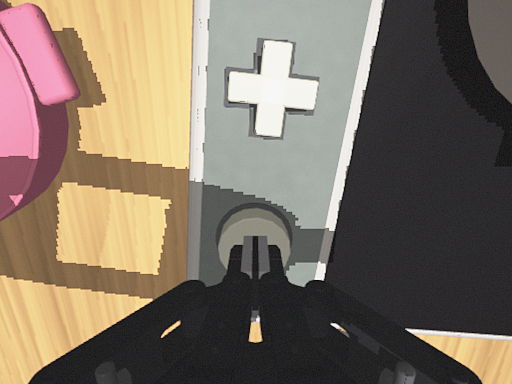

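The tips look right at the face: side shows the tip at (260,236) on the face centre, near (259,236).

Emit:
jog_arm(motion=[0,0,0,2,0,0,0])

```text
time_s: 7.1
ee_pos: [0.574, -0.0777, 0.0383]
tool_rot: [3.14, 0.008, 0.021]
contact_force: [0.1, -0.3, 2.0]
width: 0.0001
```

Emit:
jog_arm(motion=[0,0,0,2,0,0,0])

```text
time_s: 7.22
ee_pos: [0.574, -0.0777, 0.0364]
tool_rot: [3.14, 0.008, 0.021]
contact_force: [0.3, 0.7, 3.0]
width: 0.0
```

Emit:
jog_arm(motion=[0,0,0,2,0,0,0])

```text
time_s: 7.35
ee_pos: [0.574, -0.0777, 0.0344]
tool_rot: [3.14, 0.008, 0.021]
contact_force: [-0.6, 0.2, 2.1]
width: -0.0002
```

Contact came at TCP z of about 0.0390, and force has levelled off at the friction value of about 2.5 N. The stop should be near z of 0.031.

Emit:
jog_arm(motion=[0,0,0,2,0,0,0])

```text
time_s: 7.48
ee_pos: [0.574, -0.0777, 0.0323]
tool_rot: [3.14, 0.008, 0.021]
contact_force: [-0.5, -0.7, 2.1]
width: 0.0
```

Emit:
jog_arm(motion=[0,0,0,2,0,0,0])

```text
time_s: 7.6
ee_pos: [0.574, -0.0777, 0.0302]
tool_rot: [3.14, 0.008, 0.021]
contact_force: [-1.5, -0.1, 3.4]
width: -0.0001
```

Emit:
jog_arm(motion=[0,0,0,1.5,0,0,0])

```text
time_s: 7.72
ee_pos: [0.5741, -0.0777, 0.0288]
tool_rot: [3.14, 0.008, 0.021]
contact_force: [-1.7, 0.0, 6.4]
width: -0.0001
```

The force rose to 6.4 N past the stop, so the round key is in. I'll lift, go to the bar, and turn the jaws about 85° there so the knuckles stay clear of the casserole.

Emit:
jog_arm(motion=[0,0,0,-24,0,0,0,0,0,0,-24,0,0,0,0,0,0,-24,0,0,0,0,6,-45,0,0,0,0,0,6,-45,0,0,0,0,0,6,-45,0,0,0,0,1,-44,0,0,0,0,0,0,0,0,0,0,0.18,0,0,0,0,0,0,0.18,0,0,0,0,0,0,0.18,0,0,0,0,0,0,0.18,0,0,0,0,0,0,0.18,0,0,0,0,0,0,0.18,0,0,0,0,0,0,0.18,0,0,0,0,0,0,0.18,0,0,0,0,0,0,0,0,0,0,0,0,0,0])

```text
schema error: expected a multiple of 7 numbers
```

```bash
python3 - <<'E'
from bench import *
import cv2,numpy as np
s=get_state();print(s['time_s'],s['ee_pos'],s['tool_rot'],s['joints'].round(2) if hasattr(s['joints'],'round') else s['joints'],s['contact_force'])
A=read_camera('side')['frame'];C=read_camera('scene')['frame'];W=read_camera('wrist')['frame']
cv2.imwrite('pics/a7.png',np.hstack([cv2.resize(A[120:320,180:380],(400,400)),cv2.resize(C[100:300,150:350],(400,400))])[:,:,::-1]);cv2.imwrite('pics/w7.png',W[:,:,::-1])
for t in ['round_switch','bar_switch','square_switch','cross_switch']:
    print(t,[(np.round(d['at'],1).tolist(),round(d['score'],2)) for d in spotter.pinpoint('wrist',t)][:2])
E
```

```text
7.725 [ 0.57405088 -0.07767962  0.02877305] [3.14005006 0.00770976 0.02061866] [-0.26  0.53  1.74  0.    0.86 -0.26] [-1.72819825  0.04112297  6.4078856 ]
round_switch [([251.0, 245.7], 0.95)]
bar_switch []
square_switch []
cross_switch [([270.3, 92.2], 0.65)]
```

View pics/a7.png

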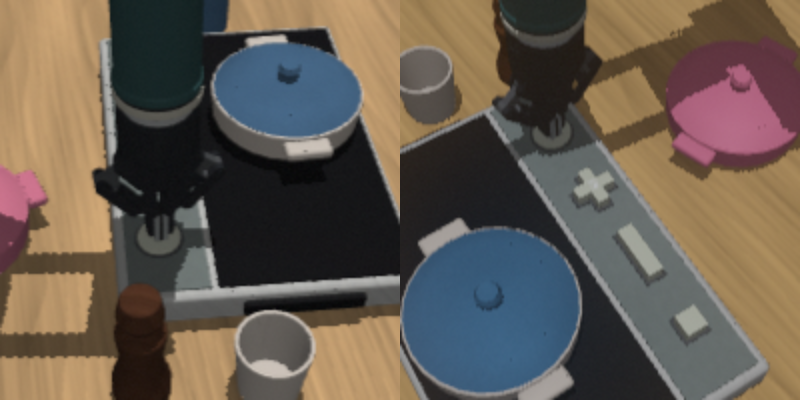

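View pics/w7.png

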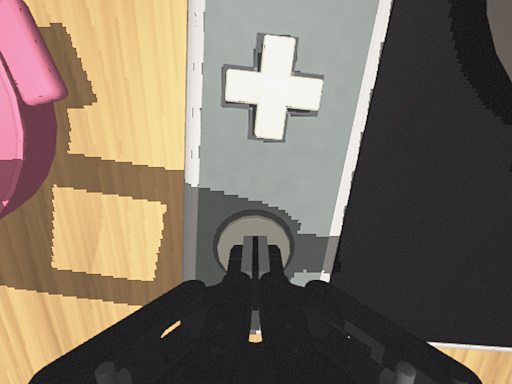

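That call was refused, so nothing moved. The picture shows the round key pressed in under the fingers, at scene (225,166). I'll resend it with the row lengths corrected.

Emit:
jog_arm(motion=[0,0,0,-24,0,0,0,0,0,0,-24,0,0,0,0,0,0,-24,0,0,0,0,5,-45,0,0,0,0,0,5,-45,0,0,0,0,0,5,-45,0,0,0,0,0,4,-44,0,0,0,0,0,0,0,0,0,0,0.18,0,0,0,0,0,0,0.18,0,0,0,0,0,0,0.18,0,0,0,0,0,0,0.18,0,0,0,0,0,0,0.18,0,0,0,0,0,0,0.18,0,0,0,0,0,0,0.18,0,0,0,0,0,0,0.18,0,0,0,0,0,0,0])

```text
time_s: 10.07
ee_pos: [0.5933, 0.1076, 0.0981]
tool_rot: [-2.312, 2.113, -0.018]
contact_force: [0.3, -0.1, -0.0]
width: -0.0
```

```bash
cat > look2.py <<'E'
import sys,cv2
from bench import *
from h import *
n=sys.argv[1]
s=get_state();print(s['time_s'],s['ee_pos'],s['tool_rot'],np.round(s['joints'],2),s['contact_force'])
r=read_camera('wrist');A=read_camera('side')['frame'];C=read_camera('scene')['frame'];W=r['frame']
cv2.imwrite(f'pics/a{n}.png',np.hstack([cv2.resize(A[120:320,180:380],(400,400)),cv2.resize(C[100:300,150:350],(400,400))])[:,:,::-1]);cv2.imwrite(f'pics/w{n}.png',W[:,:,::-1])
print('below tip',proj(r,[*s['ee_pos'][:2],.066]))
for t in ['round_switch','bar_switch','square_switch','cross_switch']:
    print(t,[(np.round(d['at'],1).tolist(),round(d['score'],2),onplane(r,d['at'],.05).round(4)[:2]) for d in spotter.pinpoint('wrist',t)][:2])
E
python3 look2.py 8
```

```text
10.075 [0.59330681 0.10762546 0.09814083] [-2.31229304  2.11342659 -0.01760686] [ 0.07  0.47  1.63 -0.    1.03  1.55] [ 0.32522225 -0.14186407 -0.0187265 ]
below tip [255.47464937 211.38246929]
round_switch [([458.2, 242.9], 0.95, array([ 0.5724, -0.0778]))]
bar_switch [([262.8, 210.5], 0.64, array([0.5882, 0.1008]))]
square_switch [([158.8, 190.7], 0.77, array([0.5984, 0.1899]))]
cross_switch [([361.3, 226.6], 0.55, array([0.5807, 0.0126]))]
```

View pics/a8.png

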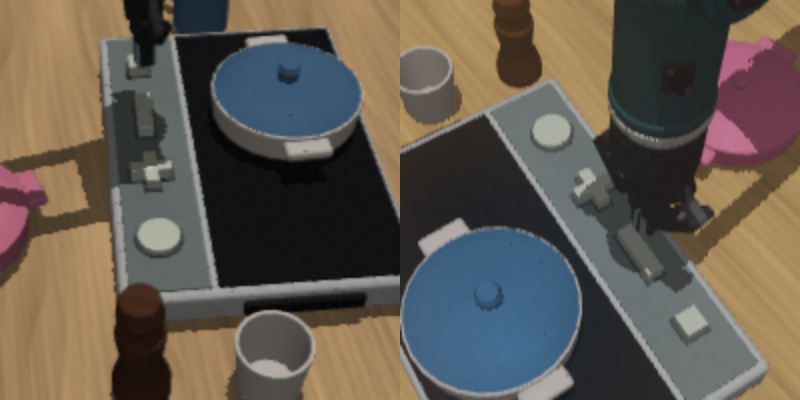

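View pics/w8.png

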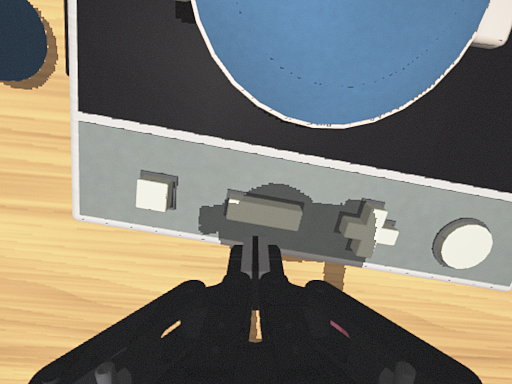

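The round key stays in: it looks flat at scene (226,165). The tip lies over the bar, about 8 mm off centre along it (bar face at wrist (265,211), tip at (255,211)). I'll shift +7 along tool x and descend.

Emit:
jog_arm(motion=[0,7,0,20,0,0,0,0,0,0,20,0,0,0,0,0,0,10,0,0,0,0,0,0,3,0,0,0,0,0,0,0,0,0,0])

```text
time_s: 11.05
ee_pos: [0.5964, 0.1007, 0.0454]
tool_rot: [-2.314, 2.108, -0.021]
contact_force: [0.4, -0.2, 0.2]
width: 0.0
```

```bash
python3 look2.py 9
```

```text
11.05 [0.59639179 0.10065645 0.04542511] [-2.31390687  2.10812495 -0.02120123] [ 0.05  0.53  1.67 -0.    0.92  1.53] [ 0.43429234 -0.16590409  0.2129554 ]
below tip [255.73782636 243.25662564]
round_switch [([499.8, 281.6], 0.94, array([ 0.5729, -0.0784]))]
bar_switch [([254.6, 243.2], 0.78, array([0.5877, 0.1006]))]
square_switch [([121.6, 217.3], 0.56, array([0.5989, 0.1901]))]
cross_switch [([381.6, 262.9], 0.95, array([0.5804, 0.0102]))]
```

View pics/w9.png

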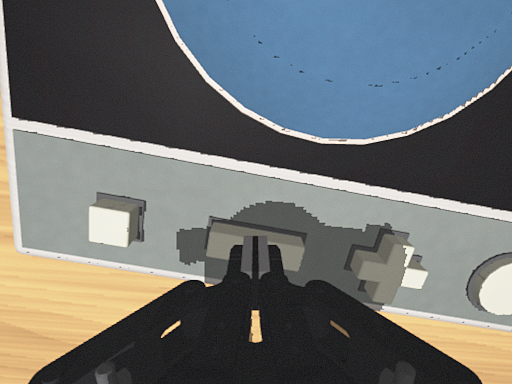

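View pics/a9.png

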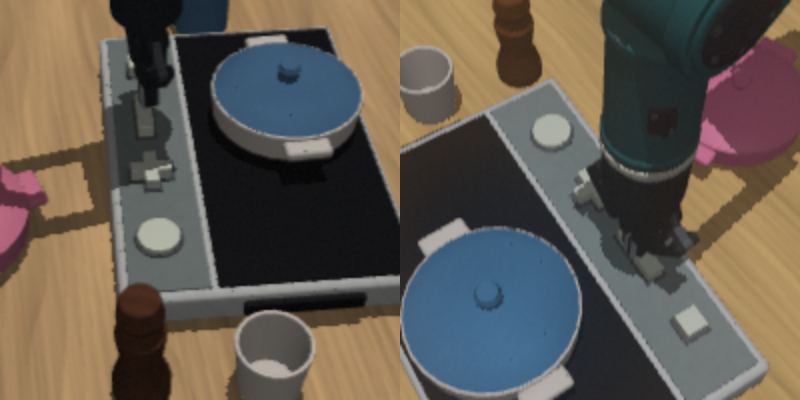

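Emit:
jog_arm(motion=[0,0,3,2,0,0,0,0,0,0,2,0,0,0])

```text
time_s: 11.65
ee_pos: [0.5936, 0.1003, 0.0418]
tool_rot: [-2.313, 2.108, -0.022]
contact_force: [-0.2, -0.5, 0.6]
width: -0.0002
```

Emit:
jog_arm(motion=[0,0,0,2,0,0,0,0,0,0,2,0,0,0])

```text
time_s: 11.9
ee_pos: [0.5936, 0.1003, 0.0376]
tool_rot: [-2.313, 2.108, -0.023]
contact_force: [-0.4, 0.8, 2.3]
width: 0.0001
```

Emit:
jog_arm(motion=[0,0,0,2,0,0,0])

```text
time_s: 12.02
ee_pos: [0.5936, 0.1003, 0.0355]
tool_rot: [-2.313, 2.108, -0.022]
contact_force: [-0.8, 0.2, 2.5]
width: 0.0002
```

Emit:
jog_arm(motion=[0,0,0,2,0,0,0])

```text
time_s: 12.15
ee_pos: [0.5936, 0.1003, 0.0334]
tool_rot: [-2.313, 2.108, -0.022]
contact_force: [-1.3, 0.5, 2.5]
width: -0.0003
```

Emit:
jog_arm(motion=[0,0,0,2,0,0,0])

```text
time_s: 12.28
ee_pos: [0.5935, 0.1003, 0.0313]
tool_rot: [-2.313, 2.108, -0.022]
contact_force: [-1.4, -0.1, 2.6]
width: 0.0003
```

Emit:
jog_arm(motion=[0,0,0,1.5,0,0,0])

```text
time_s: 12.4
ee_pos: [0.5936, 0.1003, 0.0298]
tool_rot: [-2.313, 2.108, -0.022]
contact_force: [-1.7, -0.3, 4.2]
width: 0.0004
```

Emit:
jog_arm(motion=[0,0,0,1.5,0,0,0])

```text
time_s: 12.52
ee_pos: [0.5936, 0.1003, 0.0285]
tool_rot: [-2.313, 2.108, -0.022]
contact_force: [-1.9, 0.9, 6.1]
width: -0.0003
```

The bar bottomed out at 6.1 N. Now I'll lift and go over to the square key.

Emit:
jog_arm(motion=[0,0,0,-20,0,0,0,0,0,0,-20,0,0,0,0,-30,-5,0,0,0,0,0,-30,-5,0,0,0,0,0,-29,-5,0,0,0,0,0,0,0,0,0,0,0])

```text
time_s: 13.28
ee_pos: [0.6009, 0.1922, 0.0683]
tool_rot: [-2.311, 2.109, -0.024]
contact_force: [0.2, 0.1, 0.4]
width: -0.0001
```

```bash
python3 look2.py 10
```

```text
13.275 [0.6009241  0.19222017 0.06834516] [-2.31072901  2.10908105 -0.02354647] [ 0.2   0.53  1.59 -0.01  0.99  1.69] [0.15373699 0.12534543 0.42514159]
below tip [255.62209603 227.44580633]
round_switch []
bar_switch [([371.8, 241.7], 0.8, array([0.5894, 0.1004]))]
square_switch [([260.1, 219.8], 0.62, array([0.6001, 0.1887])), ([84.7, 47.7], 0.15, array([0.7064, 0.3089]))]
cross_switch [([479.5, 263.2], 0.78, array([0.5782, 0.0103])), ([81.6, 46.3], 0.61, array([0.707 , 0.3108]))]
```

View pics/w10.png

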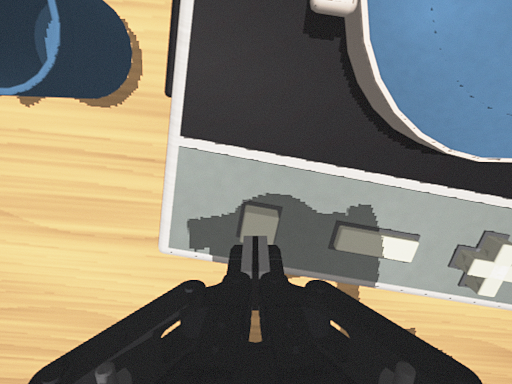

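View pics/a10.png

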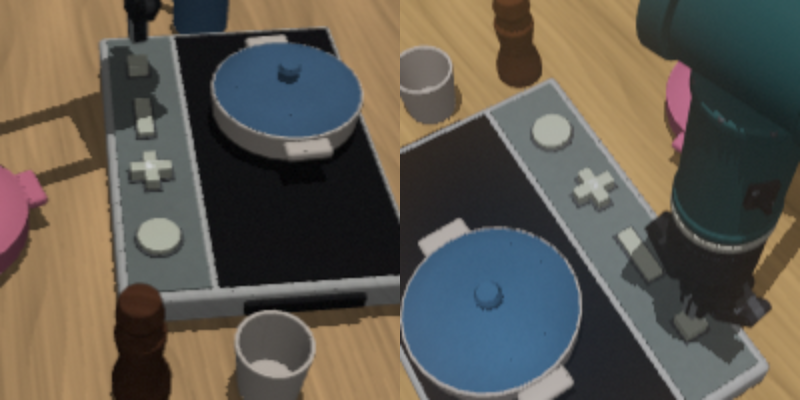

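Bar and round are both in. The square face is at wrist (260,223) and the tip projection at (256,227), so I'll shift +3 along tool x and lower.

Emit:
jog_arm(motion=[0,3,0,12,0,0,0,0,0,0,10,0,0,0,0,0,0,3,0,0,0,0,0,0,0,0,0,0])

```text
time_s: 14.12
ee_pos: [0.6009, 0.1848, 0.041]
tool_rot: [-2.307, 2.116, -0.022]
contact_force: [-1.2, -1.0, -0.2]
width: -0.0
```

```bash
python3 look2.py 11; python3 look.py c11
```

```text
14.125 [0.60094705 0.18483386 0.04100334] [-2.30734356  2.11632848 -0.02214386] [ 0.19  0.57  1.62 -0.01  0.94  1.68] [-1.15325787 -0.9657477  -0.21265992]
below tip [255.85863257 246.81516026]
round_switch []
bar_switch [([377.5, 259.6], 0.65, array([0.5892, 0.1005]))]
square_switch [([249.0, 236.3], 0.76, array([0.5995, 0.1892]))]
cross_switch [([499.9, 278.6], 0.83, array([0.5814, 0.0116]))]
14.475 [0.60155531 0.18511075 0.04194375] [-0.75083489  0.30540002 -0.18345553]
199 108
241 213
```

View pics/w11.png

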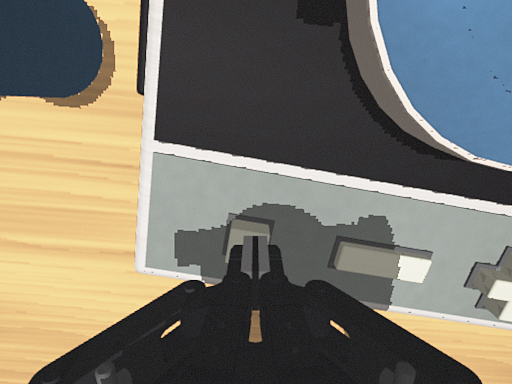

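View pics/c11.png

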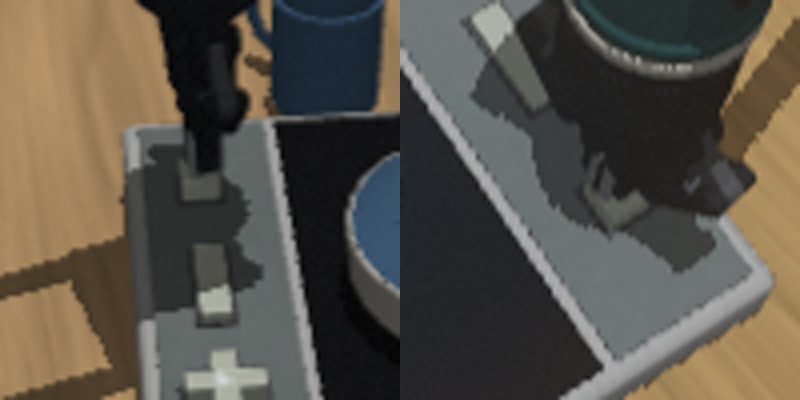

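Emit:
jog_arm(motion=[0,-4,1.5,1,0,0,0,0,0,0,0,0,0,0])

```text
time_s: 14.82
ee_pos: [0.5996, 0.1893, 0.0409]
tool_rot: [-2.306, 2.115, -0.024]
contact_force: [-1.3, -0.5, 0.3]
width: 0.0003
```

Emit:
jog_arm(motion=[0,0,0,2,0,0,0])

```text
time_s: 14.95
ee_pos: [0.5998, 0.1894, 0.0391]
tool_rot: [-2.306, 2.115, -0.024]
contact_force: [-0.3, -0.4, 2.2]
width: -0.0
```

Emit:
jog_arm(motion=[0,0,0,2,0,0,0])

```text
time_s: 15.08
ee_pos: [0.5998, 0.1893, 0.0371]
tool_rot: [-2.306, 2.115, -0.024]
contact_force: [-1.7, -0.7, 1.6]
width: -0.0001
```

Emit:
jog_arm(motion=[0,0,0,2,0,0,0])

```text
time_s: 15.2
ee_pos: [0.5999, 0.1894, 0.0351]
tool_rot: [-2.306, 2.115, -0.024]
contact_force: [-1.4, -0.6, 2.2]
width: 0.0001
```

Emit:
jog_arm(motion=[0,0,0,2,0,0,0])

```text
time_s: 15.32
ee_pos: [0.5999, 0.1893, 0.033]
tool_rot: [-2.306, 2.115, -0.024]
contact_force: [-1.0, -0.1, 2.0]
width: -0.0001
```

Emit:
jog_arm(motion=[0,0,0,2,0,0,0])

```text
time_s: 15.45
ee_pos: [0.5999, 0.1894, 0.0309]
tool_rot: [-2.306, 2.115, -0.024]
contact_force: [-1.5, -0.5, 3.9]
width: -0.0001
```

Emit:
jog_arm(motion=[0,0,0,1.5,0,0,0])

```text
time_s: 15.58
ee_pos: [0.5999, 0.1893, 0.0294]
tool_rot: [-2.306, 2.115, -0.024]
contact_force: [-0.6, -0.2, 5.4]
width: 0.0005
```

Emit:
jog_arm(motion=[0,0,0,1,0,0,0])

```text
time_s: 15.7
ee_pos: [0.5999, 0.1894, 0.0286]
tool_rot: [-2.306, 2.115, -0.024]
contact_force: [-1.2, 0.7, 7.3]
width: -0.0
```

The square key bottomed out at 7.3 N. I'll lift clear and check.

Emit:
jog_arm(motion=[0,0,0,0,0,0,0,0,0,0,-20,0,0,0,0,0,0,-30,0,0,0,0,0,0,-40,0,0,0,0,0,0,-40,0,0,0,0,0,0,0,0,0,0,0,0,0,0,0,0,0])

```text
time_s: 16.58
ee_pos: [0.5966, 0.1891, 0.1595]
tool_rot: [-2.308, 2.117, -0.022]
contact_force: [-0.5, 0.0, -0.2]
width: -0.0003
```

```bash
python3 look2.py 12; python3 - <<'E'
from h import *; from bench import *
for c in ['scene','side']:
    r=read_camera(c)
    for t,z in [('casserole',.05),('mill',0),('mug',0),('beaker',0)]:
        print(c,t,[(onplane(r,d['at'],z).round(3)[:2].tolist(),round(d['score'],2)) for d in spotter.pinpoint(c,t)])
E
```

```text
16.575 [0.59664789 0.18911384 0.15953322] [-2.30794236  2.11658587 -0.02174619] [ 0.2   0.43  1.52 -0.01  1.18  1.69] [-0.54051091  0.03187886 -0.1847905 ]
below tip [255.15399402 188.86415374]
round_switch [([492.1, 224.0], 0.56, array([ 0.5729, -0.081 ])), ([255.2, 183.2], 0.53, array([0.598 , 0.1891]))]
bar_switch []
square_switch [([256.0, 181.9], 0.85, array([0.5996, 0.1884]))]
cross_switch [([413.1, 212.3], 0.57, array([0.5794, 0.0116]))]
scene casserole [([0.743, 0.073], 0.9)]
scene mill [([0.53, -0.218], 0.98)]
scene mug [([0.709, 0.338], 0.95)]
scene beaker [([0.649, -0.235], 0.95)]
side casserole [([0.746, 0.077], 0.69), ([0.37, -0.042], 0.55)]
side mill [([0.529, -0.213], 0.58)]
side mug [([0.716, 0.355], 0.95), ([0.619, 0.262], 0.17)]
side beaker [([0.647, -0.24], 0.98)]
```

View pics/a12.png

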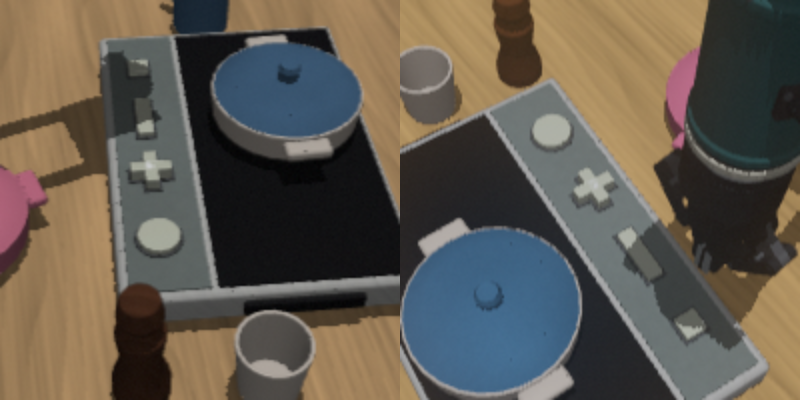

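View pics/w12.png

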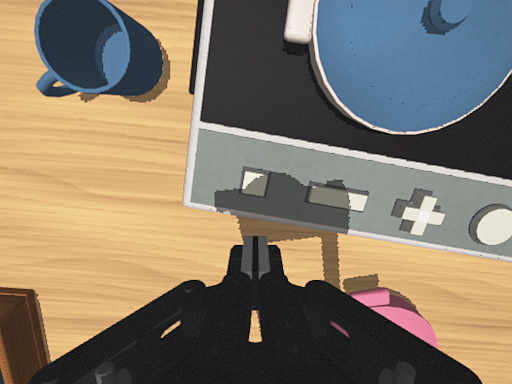

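Round (scene 226,165), bar (scene 269,227) and square (scene 295,263) now sit low. The cross (scene 247,194) still stands out with visible side walls. The casserole, mug, mill and cup are where they were, and the arm is clear.

```bash
python3 -c "
from bench import job; print(job.job_done())"
```

```text
the job is handed in; nothing more can be done
None
```

I pressed the round, bar and square keys in that order with the shut fingertips, then handed the job in at about 17 s of the 48 s allowed. Nothing I saw suggests a failure, but the hand-in gave no verdict.

- **Pressing:** each key slid in at about 2–3 N. The force then rose to 6.4 N (round), 6.1 N (bar) and 7.3 N (square) as the cushioned cap took up at the stop. All three are well under the 25 N limit.
- **Last checks:** the final pictures show all three keys low and the cross key still out. The arm was clear, about 130 mm above the last key press, with no contact force. The casserole, mug, mill and cup were found within about 12 mm of their first positions. That is roughly the scatter of the measurement, and nothing in the pictures looked moved.

**What disagreed:**
- **Tip height:** the fingertips met the keys with the reported TCP about 27 mm below the key face, where I expected 11 mm above. I went down in small steps by force and pictures instead of the reported height.
- **Round key position:** the side camera put it about 1 cm off from the other two cameras along y, so I relied on the wrist view.
- **Refused move:** one move call was rejected for a wrong count of numbers. Nothing moved, and I resent it.

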